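# Clear the repair bench: cases to their trays, dead adaptor to the scrap bin

## Task

Two stacks stand on the repair bench. Take them apart and set each parts case flat inside the tray of its own colour, keeping the cases upright all the time, and push the dead black adaptor down through the sprung flap in the top of the green scrap bin so that it drops inside. Do not shift the green circuit board that lies between the trays.

Things in the scene. Friction and masses are not known exactly. Their poses are not given: they have to be found in the camera images.
- case_red_centre (a point): Loose red parts case, a closed red plastic box with three white windows in its flat lid: 76 mm long (its x), 48 mm wide (its y), 40 mm tall, about 130 g. At the start it is on top of one of the two stacks. This point is its centre, 20 mm above its underside; z up. Either way round is the same. Grip it across its width.
- case_blue_centre (a point): Loose blue parts case, a closed blue plastic box with three white windows in its flat lid: 76 mm long (its x), 48 mm wide (its y), 40 mm tall, about 130 g. At the start it is on top of one of the two stacks. This point is its centre, 20 mm above its underside; z up. Either way round is the same. Grip it across its width.
- case_yellow_centre (a point): Loose yellow parts case, a closed yellow plastic box with three white windows in its flat lid: 96 mm long (its x), 54 mm wide (its y), 40 mm tall, about 130 g. At the start it is at the bottom of one of the two stacks, showing at one end. This point is its centre, 20 mm above its underside; z up. Either way round is the same. Grip it across its width.
- adaptor_centre (a point): Loose dead mains adaptor: black brick with grey ribs and a red dot on its flat top, 96 mm long (its x), 54 mm wide (its y), 40 mm tall, about 200 g. At the start it is at the bottom of one of the two stacks, with the end that has the dot showing. This point is its centre, 20 mm above its underside; z up. Grip it across its width.
- tray_red: Fixed shallow red tray on the bench, home of the red case: inside 94 mm (its x) by 66 mm (its y), outside 8 mm more each way, floor 3 mm thick, rim to 8 mm above the bench, rim wall 4 mm. Origin at the centre of its underside, on the bench (z up); turned up to 0.35 rad. The case's long side lies along the tray's long side (x), resting on the floor inside the rim.
- tray_blue: Fixed shallow blue tray on the bench, home of the blue case: inside 94 mm (its x) by 66 mm (its y), outside 8 mm more each way, floor 3 mm thick, rim to 8 mm above the bench, rim wall 4 mm. Origin at the centre of its underside, on the bench (z up); turned up to 0.35 rad. The case's long side lies along the tray's long side (x), resting on the floor inside the rim.
- tray_yellow: Fixed shallow yellow tray on the bench, home of the yellow case: inside 114 mm (its x) by 72 mm (its y), outside 8 mm more each way, floor 3 mm thick, rim to 8 mm above the bench, rim wall 4 mm. Origin at the centre of its underside, on the bench (z up); turned up to 0.35 rad. The case's long side lies along the tray's long side (x), resting on the floor inside the rim.
- bin: Fixed green scrap bin, 156 (x) by 138 (y) by 145 mm tall; origin under its centre, on the bench, z up. Mouth in the top, centred, 124 (x) by 108 mm (y), shut level with the rim by two grey soft-sprung leaves, hinged at its +y and -y edges; they swing down inside. The adaptor, let go on their middle with its long side along x, opens them by its weight and falls in; they shut by themselves.
- board: Loose green circuit board with black chips and silver capacitors, 110 mm (its x) by 70 mm (its y), 17 mm high, lying between the places of two trays; origin under its centre. To be left alone.
Not all that is in view belongs to the job. Of the things like the part that bears case_yellow_centre, leave any that is pink; of the rest the larger one is meant.

How it is judged:
At the end, for the whole second after the job is handed in: Each case rests flat on the floor of the tray of its colour (centres within 14 mm, not on the rim, tilt under 0.08 rad, long sides aligned within 0.3 rad); the adaptor lies inside the bin below the flap (within 70 mm of its middle, centre under 85 mm high); all released (horizontal distance between case_red_centre and tray_red below 0.014 m and z of case_red_centre in the frame of tray_red between 0.019 and 0.0265 m and angle between each of case_red_centre, case_blue_centre, case_yellow_centre's own z axis and vertical below 0.08 rad and angle between the x axis of case_red_centre and the x axis of tray_red, either way round below 0.3 rad and horizontal distance between case_blue_centre and tray_blue below 0.014 m and z of case_blue_centre in the frame of tray_blue between 0.019 and 0.0265 m and angle between the x axis of case_blue_centre and the x axis of tray_blue, either way round below 0.3 rad and horizontal distance between case_yellow_centre and tray_yellow below 0.014 m and z of case_yellow_centre in the frame of tray_yellow between 0.019 and 0.0265 m and angle between the x axis of case_yellow_centre and the x axis of tray_yellow, either way round below 0.3 rad and horizontal distance between adaptor_centre and bin below 0.07 m and z of adaptor_centre in the frame of bin below 0.085 m); the robot touches nothing.
It fails at once if the red case is tipped over (more than 0.6 rad from upright) (angle between case_red_centre's own z axis and vertical above 0.6 rad).
It fails at once if the blue case is tipped over (more than 0.6 rad from upright) (angle between case_blue_centre's own z axis and vertical above 0.6 rad).
It fails at once if the yellow case is tipped over (more than 0.6 rad from upright) (angle between case_yellow_centre's own z axis and vertical above 0.6 rad).
It fails at once if the circuit board is shifted by more than 15 mm (distance of board from where it was at the start of the episode above 0.015 m).
It also fails if it takes over 120 s, if anything falls off the work surface, if the arm or the gripper's body presses on something with over 40 N, if the wrist force passes 120 N, or if a joint passes its speed limit or range.

## Robot

A 7-joint arm with a two-finger parallel gripper is mounted at the origin on the work surface. World frame = base frame: x ahead of the robot, y to its left, z up, the work surface at z = 0. Lengths are in m, angles in rad, forces in N, time in s.
With the tool pointing down it reaches from about 0.4 to 0.925 m from the base axis. Payload 5.6 kg.
Tool frame: the origin (TCP) lies midway between the tips of the shut fingers; the grasp point (between the pads) lies 19 mm behind it; z points along the fingers, y is the line along which they close (so a half turn about z gives the same grasp; the last joint's range is limited). The gripper opens to 85 mm and grips with 20 to 120 N. Pads are 22 mm wide; open, the fingers measure 114 mm over their backs; the gripper's body (76 mm by 85 mm) begins 54 mm behind the grasp point. The pads swing forward as they close: fully open they stand 13 mm farther back than shut.
Start: joints at [-1.274, 0.468, -0.012, 1.603, 0.006, 1.071, -0.056], TCP at [0.217, 0.613, 0.231] pointing down, gripper open.
Joint ranges: [-2.53, 2.53], [-0.31, 2.02], [-1.57, 1.55], [0.28, 2.44], [-1.29, 4.43], [0.15, 1.84], [-2.92, 2.92]. Speed limits (rad/s): [2.57, 2.57, 3.14, 3.14, 3.14, 3.14, 3.14].

## Interface

Orientations are given as a unit quaternion [x, y, z, w].
In Python, from bench import read_state, grab_frame, camera_info, hand_in, recognise, regions_of gives the robot as it stands. The module is installed in compiled form; this text tells all that it offers.
- The arm moves only by the shell command python3 -m creep 'ROWS' [OPENING]. ROWS is text: rows parted by semicolons, each of 6 numbers parted by spaces: the shift along the tool's x, y, z in m, then the turn, a rotation vector about the tool's x, y, z in rad. In form: tx ty tz rx ry rz; .... A call has 1 to 12 rows; each row shifts and turns the commanded pose from where the row before left it, along the tool's axes as they then stand; what a row does not reach is not made up. A row lasts 1/8 s, in which the tool goes at most 62.5 mm and 10.7 degrees, less where a joint would pass 70% of its speed; a pose out of reach is approached as far as the arm can. A call with a gripper value outside its range is refused whole. OPENING is the finger opening in m, from 0 to 0.0854, set as the call begins (- or left out, the last holds). The fingers move at their own pace and stop on an object; the grip force is fixed at half the most. Time passes only in rows, so rows that do not move let the fingers close. It gives the time, the measured TCP pose, the force and the opening at its end, in the units of the state.
- read_state(): the state, without advancing time (a new reading comes with each control period).
- grab_frame(name): name is "side" or "top"; returns the picture (400x640x3 uint8, blue, green, red); there is no depth.
- camera_info(name): a dict with "fx", "fy", "cx", "cy" (pixels), "eye" and "rotation" of the camera in the world. Camera axes: x right, y down, z forward; pixel columns grow to the right and rows downward; lengths in m; the calibration is good to about 2 mm. A picture is of the moment at which its call begins. camera_info takes no time and is no camera call.
- hand_in(): hands the job in, once; it reports no verdict.
Trained networks look in the newest picture that a camera, given by its name, has taken for a name from the list of things; names that differ only in an ending like _2 or _b are one class to them, and where a whole thing is asked for, a point or a joint stands for the part that bears it (a point fixed in the world has none). Each returns a list of dicts, best first, with "confidence" (0 to 1); they miss things now and then, are a little off and sometimes report something else, mostly with a low value. They report only what shows in the picture. A call takes as long as a camera call. They do not tell look-alikes from the thing itself.
- recognise(camera, name): "rect" ([left, top, width, height] in pixels, round what is visible of it).
- regions_of(camera, name): "mask" (400x640 bool, what is visible of it) and "rect" ([left, top, width, height] in pixels, round what is visible of it).
The state is a dict: "time": time; "joint_positions": joint angles; "joint_velocities": joint speeds; "effort": joint torques, N m; "eef_pos": TCP position; "eef_rot": TCP orientation; "wrist_force": force on the tool from outside, world axes, zero at the start; "wrist_torque": the same for the moment, N m; "gripper_width": opening from 0.0 (shut) to 1.0 (fully open).
Only numpy, scipy, OpenCV 4.12 (cv2) and the standard library are available. Lean on these libraries where they do the work, as an engineer would, in place of code of your own. Each camera call takes 0.05 s, during which the arm holds its last target. There are 200 camera calls.

## Working session

There is one attempt and no reset: what is moved stays moved. The work goes in short steps, Python scripts to look and compute and a shell command to move; the robot and the scene stay as the last step left them, time stands still between calls to the robot, and variables do not carry over. Pictures are saved under pics/ and viewed, on a budget of 14 in all, crops included, one or two more only if the job needs it, and the job is handed in when it is done.

```bash
mkdir -p pics; python3 - <<'E'
from bench import *
import cv2,numpy as np
np.set_printoptions(precision=4,suppress=True)
for c in("top","side"):
    f=grab_frame(c); cv2.imwrite(f"pics/{c}0.png",f); print(c,camera_info(c))
    for n in("case_red_centre","case_blue_centre","case_yellow_centre","adaptor_centre","tray_red","tray_blue","tray_yellow","bin","board"):
        print(n,[(np.round(r["rect"]).astype(int).tolist(),round(r["confidence"],2)) for r in recognise(c,n)][:4])
s=read_state();print(s["time"],s["eef_pos"],s["eef_rot"])
E
```

```text
top {'fx': 431.42664248223434, 'fy': 431.42664248223434, 'cx': 320.7676276861085, 'cy': 193.9880963391908, 'eye': array([0.3141, 0.0053, 1.2879]), 'rotation': array([ 0.7111, -0.6989,  0.0579, -0.0506])}
case_red_centre [([254, 132, 28, 38], 0.2)]
case_blue_centre [([280, 187, 17, 27], 0.8)]
case_yellow_centre [([380, 182, 24, 23], 0.84), ([383, 226, 22, 36], 0.59), ([347, 187, 21, 32], 0.44), ([356, 130, 23, 42], 0.16)]
adaptor_centre [([281, 182, 20, 8], 0.57)]
tray_red [([254, 130, 29, 37], 0.95)]
tray_blue [([434, 199, 27, 34], 0.72), ([354, 131, 25, 40], 0.37)]
tray_yellow [([356, 131, 26, 44], 0.72)]
bin [([156, 181, 66, 63], 0.78)]
board [([310, 128, 23, 36], 0.77)]
side {'fx': 380.42127323565416, 'fy': 380.42127323565416, 'cx': 310.74721793986333, 'cy': 205.8681730921995, 'eye': array([ 0.0043, -0.4668,  0.6025]), 'rotation': array([ 0.8199, -0.3478,  0.1866, -0.4148])}
case_red_centre [([318, 234, 41, 39], 0.69), ([279, 179, 46, 26], 0.31)]
case_blue_centre [([260, 194, 35, 31], 0.75)]
case_yellow_centre [([314, 253, 50, 34], 0.95), ([321, 305, 59, 52], 0.85), ([374, 271, 35, 29], 0.57), ([278, 182, 47, 24], 0.26)]
adaptor_centre [([258, 208, 45, 34], 0.82), ([313, 251, 52, 36], 0.69), ([318, 234, 40, 38], 0.38)]
tray_red [([278, 182, 48, 23], 0.83)]
tray_blue [([416, 327, 69, 66], 0.96)]
tray_yellow [([369, 221, 55, 39], 0.69)]
bin [([152, 133, 84, 84], 0.81)]
board [([326, 200, 45, 27], 0.84)]
1.0 [0.2167 0.6128 0.2313] [0.1691 0.9856 0.     0.    ]
```

View pics/top0.png

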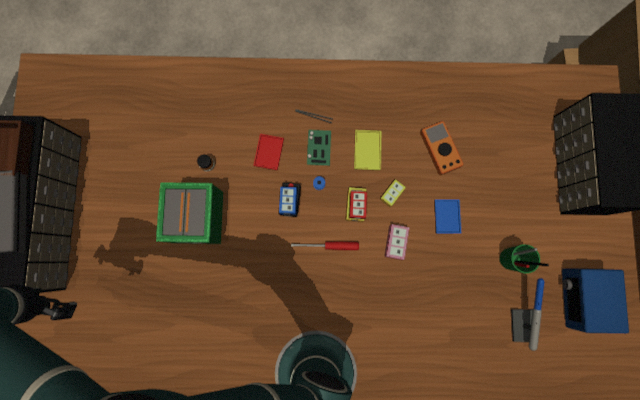

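View pics/side0.png

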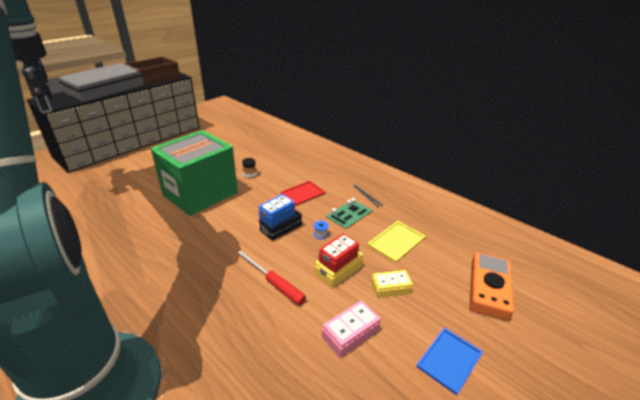

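The top view shows the blue/black stack at (289,200), the red/yellow stack at (357,204), the trays at red (268,152), yellow (368,150) and blue (447,216), the bin at (190,212) and the board at (319,148).

There are three yellow-case candidates: the big yellow under the red case (357,204), a small yellow (393,192) and a pink one (398,241). The one under the red case fits: it is larger, not pink, and at the bottom of a stack. I'll confirm this in a crop while measuring.

```bash
cat > h.py <<'E'
from bench import *
import cv2,numpy as np
from scipy.spatial.transform import Rotation as R
np.set_printoptions(precision=4,suppress=True)
HSV={"red":[((0,120,80),(8,255,255)),((172,120,80),(180,255,255))],"blue":[((100,120,60),(125,255,255))],"yellow":[((22,90,90),(36,255,255))],"green":[((45,100,40),(80,255,255))],"black":[((0,0,0),(180,255,45))]}
def world(cam,px,z):
    i=camera_info(cam);M=R.from_quat(i["rotation"]).as_matrix()
    px=np.atleast_2d(px).astype(float)
    d=np.c_[(px[:,0]-i["cx"])/i["fx"],(px[:,1]-i["cy"])/i["fy"],np.ones(len(px))]@M.T
    return (i["eye"]+d*((z-i["eye"][2])/d[:,2])[:,None])[:,:2]
def project(cam,P):
    i=camera_info(cam);c=R.from_quat(i["rotation"]).inv().apply(np.atleast_2d(P)-i["eye"])
    return np.c_[c[:,0]/c[:,2]*i["fx"]+i["cx"],c[:,1]/c[:,2]*i["fy"]+i["cy"]]
def fit(cam,f,roi,col,z,S=4):
    """min-area rectangle in the world plane z of the coloured blob in roi (l,t,w,h)"""
    l,t,w,h=roi;g=cv2.resize(f[t:t+h,l:l+w],None,fx=S,fy=S,interpolation=cv2.INTER_CUBIC)
    H=cv2.cvtColor(g,cv2.COLOR_BGR2HSV);m=sum(cv2.inRange(H,*r) for r in HSV[col])
    c=max(cv2.findContours(m,cv2.RETR_EXTERNAL,cv2.CHAIN_APPROX_NONE)[0],key=cv2.contourArea)[:,0]
    px=(c+.5)/S-.5+[l,t]
    W=world(cam,px,z);(cx,cy),(a,b),ang=cv2.minAreaRect((W*1000).astype(np.float32))
    if a<b:a,b,ang=b,a,ang+90
    ang=(ang+90)%180-90
    return np.array([cx,cy,a,b,ang])   # mm, deg of long side from +x
E
python3 - <<'E'
from h import *
f=cv2.imread("pics/top0.png")
for n,roi,c,z in [("tray_red",(248,125,42,50),"red",.008),("tray_yellow",(348,122,40,56),"yellow",.008),("tray_blue",(428,192,40,50),"blue",.008),
 ("red",(340,180,32,45),"red",.08),("yellow",(340,180,32,45),"yellow",.04),("blue",(272,176,34,45),"blue",.08),("black",(272,176,34,45),"black",.04),("bin",(150,174,80,76),"green",.145),("board",(303,122,33,48),"green",.005)]:
    print(n,fit("top",f,roi,c,z))
a=cv2.resize(f[110:260,240:420],None,fx=4,fy=4,interpolation=cv2.INTER_CUBIC);cv2.imwrite("pics/c1.png",a)
s=cv2.imread("pics/side0.png");cv2.imwrite("pics/c2.png",cv2.resize(s[170:300,240:420],None,fx=4,fy=4,interpolation=cv2.INTER_CUBIC))
print(project("top",[0.5,0.0,0.08]))
E
```

```text
tray_red [640.7193 155.7029 106.0086  77.8855  -9.7007]
tray_yellow [ 652.875  -146.6735  125.6741   82.8144   -1.1319]
tray_blue [ 452.9766 -385.8468   99.8069   73.9411    1.3401]
red [ 473.9591 -111.1418   76.8043   48.3082   -2.6495]
yellow [ 481.0869 -108.7329   97.6555   53.2581   -3.8008]
blue [482.6937  87.5405  77.9736  47.0801  -1.7037]
black [485.543   72.0424 104.5278  48.1257 -23.0495]
bin [436.3939 355.8378 161.2766 144.2574   0.2732]
board [663.8882  -6.8206  90.7646  48.6479  -0.0896]
[[318.7976 194.3885]]
```

View pics/c1.png

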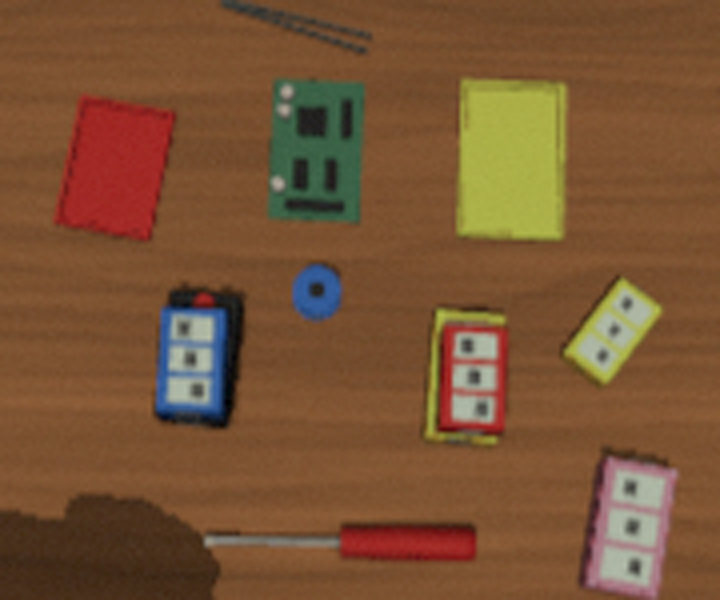

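View pics/c2.png

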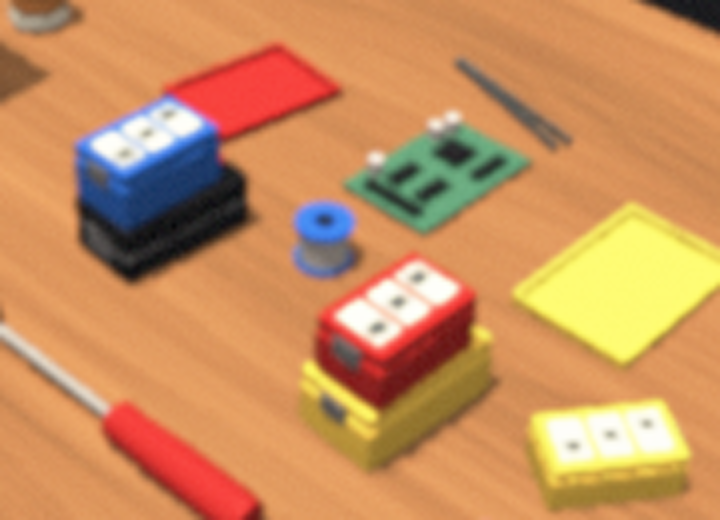

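```bash
cat > go.py <<'E'
# usage: go.py x y z(m) yaw_deg -> pure turn first, then shift in turned tool axes
import sys;from h import *
def go(x,y,z,yaw):
    s=read_state();r=R.from_quat(s["eef_rot"])
    best=None
    for k in(180,0):
        t=R.from_euler("z",yaw+k,degrees=True)*R.from_euler("x",180,degrees=True)
        v=(r.inv()*t).as_rotvec()
        if best is None or np.linalg.norm(v)<np.linalg.norm(best[0]):best=(v,t)
    v,t=best
    d=t.inv().apply(np.array([x,y,z])-s["eef_pos"])
    print("turn",v,"shift",d,"t",s["time"],"pos",s["eef_pos"],"q7",s["joint_positions"][[0,6]],"F",s["wrist_force"],"w",s["gripper_width"])
if __name__=="__main__":go(*map(float,sys.argv[1:5]))
E
python3 go.py .483 .0875 .15 -1.7
```

```text
turn [ 0.      0.     -0.3102] shift [-0.2818 -0.5172  0.0813] t 1.0 pos [0.2167 0.6128 0.2313] q7 [-1.274  -0.0563] F [-0.1629 -0.1912 -0.6933] w 0.9981133638401176
```

```bash
python3 -m creep '0 0 -0.03 0 0 -0.155; 0 0 -0.03 0 0 -0.155; 0 0 0 0 0 0' 0.078; python3 go.py .483 .0875 .15 -1.7
```

```text
time: 1.38
eef_pos: [0.2171, 0.6142, 0.2941]
eef_rot: [0.015, 1.0, 0.003, 0.001]
wrist_force: [-0.4, 0.7, 0.8]
gripper_width: 0.916
turn [ 0.0052  0.0013 -0.0006] shift [-0.2814 -0.5186  0.1441] t 1.375 pos [0.2171 0.6142 0.2941] q7 [-1.2279  0.2321] F [-0.4486  0.7205  0.7758] w 0.9164504304782565
```

```bash
python3 -m creep '-0.035 -0.02 0 0 0 0; -0.035 -0.03 0 0 0 0; -0.035 -0.04 0 0 0 0; -0.035 -0.05 0 0 0 0; -0.035 -0.05 0 0 0 0; -0.03 -0.05 0 0 0 0; -0.03 -0.05 0 0 0 0; -0.03 -0.05 0 0 0 0; -0.01 -0.05 0 0 0 0; -0.006 -0.05 0 0 0 0; 0 -0.05 0.02 0 0 0; 0 -0.028 0.03 0 0 0' && python3 -m creep '0 0 0.04 0 0 0; 0 0 0.03 0 0 0; 0 0 0 0 0 0; 0 0 0 0 0 0'; python3 go.py .483 .0875 .054 -1.7
```

```text
time: 2.88
eef_pos: [0.4821, 0.0837, 0.2407]
eef_rot: [0.018, 1.0, -0.0, 0.001]
wrist_force: [-0.1, -0.6, -0.3]
gripper_width: 0.914
time: 3.38
eef_pos: [0.4825, 0.0868, 0.1719]
eef_rot: [0.015, 1.0, 0.0, 0.0]
wrist_force: [0.9, -0.6, 0.5]
gripper_width: 0.914
turn [ 0.0002  0.0008 -0.0009] shift [-0.0004  0.0007  0.1179] t 3.375 pos [0.4825 0.0868 0.1719] q7 [-0.4248  1.368 ] F [ 0.9133 -0.6219  0.4568] w 0.9144556106155352
```

```bash
python3 -m creep '0 0 0.04 0 0 0; 0 0 0.04 0 0 0; 0 0 0.025 0 0 0; 0 0 0.013 0 0 0; 0 0 0 0 0 0' && python3 -m creep '0 0 0 0 0 0; 0 0 0 0 0 0; 0 0 0 0 0 0; 0 0 0 0 0 0; 0 0 0 0 0 0; 0 0 0 0 0 0' 0.03 && python3 -m creep '0 0 -0.005 0 0 0; 0 0 -0.02 0 0 0; 0 0 -0.04 0 0 0; 0 0 -0.04 0 0 0; 0 0 -0.03 0 0 0; 0 0 0 0 0 0; 0 0 0 0 0 0'; python3 - <<'E'
from h import *
f=grab_frame("side");cv2.imwrite("pics/s1.png",f)
f=grab_frame("top");cv2.imwrite("pics/t1.png",f)
E
python3 go.py .453 -.386 .19 1.3
```

```text
time: 4.0
eef_pos: [0.4825, 0.0868, 0.0536]
eef_rot: [0.015, 1.0, 0.0, 0.0]
wrist_force: [0.0, 0.1, -0.2]
gripper_width: 0.913
time: 4.75
eef_pos: [0.4833, 0.087, 0.0547]
eef_rot: [0.015, 1.0, 0.001, 0.001]
wrist_force: [-1.5, -0.4, 5.7]
gripper_width: 0.549
time: 5.62
eef_pos: [0.4813, 0.0866, 0.1877]
eef_rot: [0.015, 1.0, -0.0, -0.001]
wrist_force: [-0.8, 0.3, -0.9]
gripper_width: 0.549
turn [-0.0008 -0.0025 -0.0526] shift [ 0.0388 -0.4717 -0.0029] t 5.725 pos [0.4811 0.0864 0.1871] q7 [-0.4354  1.3643] F [-0.2922 -0.8543 -0.9904] w 0.5514267309530216
```

View pics/s1.png

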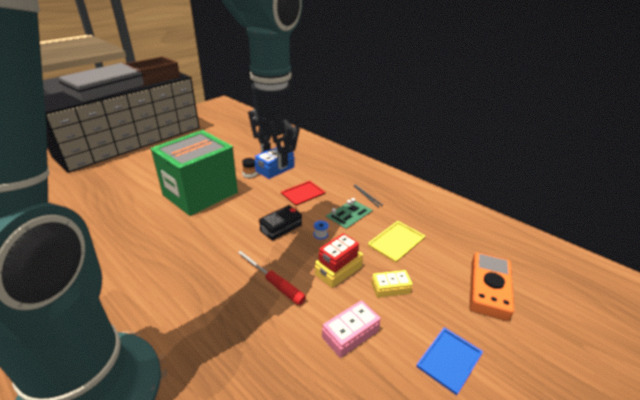

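The blue case is held at (274,162) and the adaptor has stayed at (281,222). I'm carrying blue to its tray.

```bash
python3 -m creep '0 -0.015 0 0 0 -0.026; 0 -0.03 0 0 0 -0.026; 0.004 -0.045 0 0 0 0; 0.004 -0.045 0 0 0 0; 0.004 -0.045 0 0 0 0; 0.004 -0.045 0 0 0 0; 0.004 -0.045 0 0 0 0; 0.004 -0.045 0 0 0 0; 0.004 -0.045 0 0 0 0; 0.004 -0.045 0 0 0 0; 0.004 -0.04 0 0 0 0; 0.004 -0.02 0 0 0 0' && python3 -m creep '0 -0.007 0.02 0 0 0; 0 0 0.03 0 0 0; 0 0 0.03 0 0 0; 0 0 0 0 0 0; 0 0 0 0 0 0'; python3 - <<'E'
from h import *
f=grab_frame("top");cv2.imwrite("pics/t2.png",f)
print(fit("top",f,(340,180,32,45),"red",.08),fit("top",f,(340,180,32,45),"yellow",.04))
E
python3 go.py .453 -.386 .062 1.3
```

```text
time: 7.22
eef_pos: [0.4495, -0.381, 0.1869]
eef_rot: [-0.01, 1.0, 0.0, -0.001]
wrist_force: [-0.3, -0.4, -1.2]
gripper_width: 0.553
time: 7.85
eef_pos: [0.4516, -0.3854, 0.1084]
eef_rot: [-0.012, 1.0, 0.0, 0.0]
wrist_force: [-0.0, -0.4, -0.7]
gripper_width: 0.553
[ 474.2448 -111.8576   76.3254   49.0501   -1.914 ] [ 481.1842 -107.105    99.5301   51.9416   -6.8619]
turn [-0.0005  0.0012  0.0003] shift [-0.0012 -0.0001  0.0471] t 7.9 pos [ 0.4518 -0.3859  0.1091] q7 [0.3584 2.4803] F [ 0.534  -0.1763 -0.1191] w 0.5539411841886798
```

View pics/t2.png

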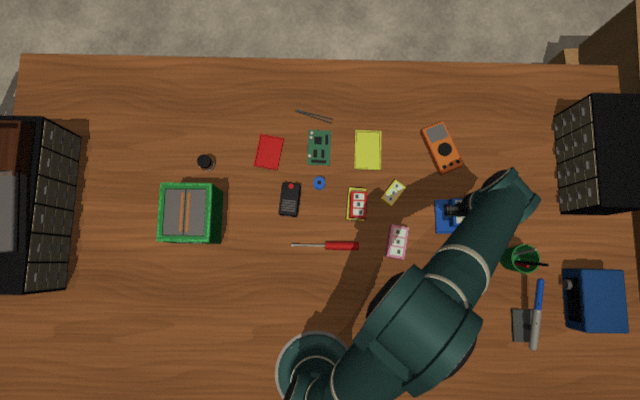

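```bash
python3 -m creep '-0.001 0 0.03 0 0 0; 0 0 0.03 0 0 0; 0 0 0.02 0 0 0; 0 0 0.007 0 0 0; 0 0 0.003 0 0 0; 0 0 0.001 0 0 0; 0 0 0 0 0 0'
```

```text
time: 8.78
eef_pos: [0.4524, -0.3864, 0.0179]
eef_rot: [-0.011, 1.0, -0.0, 0.001]
wrist_force: [0.6, 0.4, -1.1]
gripper_width: 0.551
```

```bash
python3 -m creep '0 0 0 0 0 0; 0 0 0 0 0 0; 0 0 0 0 0 0; 0 0 0 0 0 0' 0.078 && python3 -m creep '0 0 -0.02 0 0 0; 0 0 -0.04 0 0 0; 0 0 -0.05 0 0 0; 0 0 -0.04 0 0 0; 0 0.02 0 0 0 0.035; 0 0.04 0 0 0 0.035; 0 0.05 0 0 0 0; 0 0.05 0 0 0 0; 0 0.05 0 0 0 0; 0 0.04 0 0 0 0; 0 0.02 0 0 0 0; 0 0 0 0 0 0'; python3 go.py .474 -.1115 .054 -2.4; python3 - <<'E'
from h import *
f=grab_frame("top");cv2.imwrite("pics/t3.png",f)
a=f[190:245,425:470];cv2.imwrite("pics/c3.png",cv2.resize(a,None,fx=6,fy=6,interpolation=cv2.INTER_CUBIC))
P=np.array([[sx*.047,sy*.033,.003] for sx in(-1,1) for sy in(-1,1)])
g=grab_frame("side")
cv2.imwrite("pics/c4.png",cv2.resize(g[300:400,380:510],None,fx=4,fy=4,interpolation=cv2.INTER_CUBIC))
cv2.imwrite("pics/c34.png",np.hstack([cv2.resize(a,(330,400)),cv2.resize(g[300:400,380:510],(460,400))]))
E
```

```text
time: 9.28
eef_pos: [0.452, -0.3861, 0.0173]
eef_rot: [-0.011, 1.0, -0.0, 0.0]
wrist_force: [0.3, -0.3, -0.7]
gripper_width: 0.911
time: 10.78
eef_pos: [0.4625, -0.115, 0.1684]
eef_rot: [0.022, 1.0, 0.0, 0.001]
wrist_force: [-0.6, -0.2, -0.2]
gripper_width: 0.914
turn [ 0.0006  0.0016 -0.0028] shift [-0.0113  0.004   0.1144] t 10.775 pos [ 0.4625 -0.115   0.1684] q7 [-0.1529  1.8338] F [-0.5581 -0.1542 -0.194 ] w 0.9139969475496026
```

View pics/c34.png

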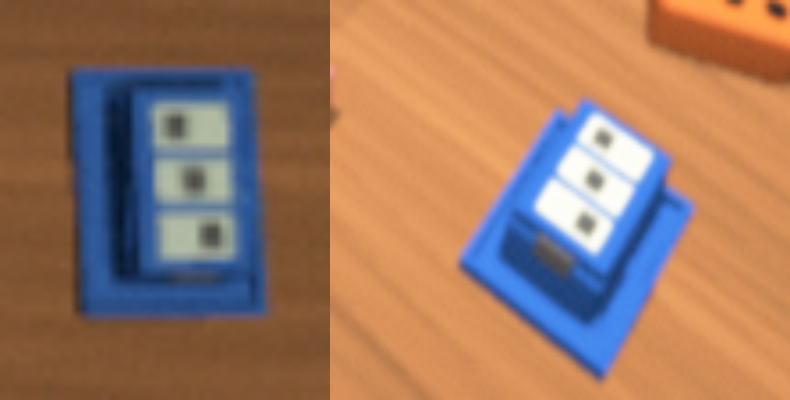

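Blue sits inside the blue tray: allowing for parallax, its base runs about 110–220 in the crop against a tray of 75–262. Now the red case.

```bash
python3 -m creep '-0.011 0.004 0 0 0 -0.003; 0 0 0.04 0 0 0; 0 0 0.04 0 0 0; 0 0 0.025 0 0 0; 0 0 0.009 0 0 0; 0 0 0 0 0 0' && python3 -m creep '0 0 0 0 0 0; 0 0 0 0 0 0; 0 0 0 0 0 0; 0 0 0 0 0 0; 0 0 0 0 0 0; 0 0 0 0 0 0' 0.03 && python3 -m creep '0 0 -0.005 0 0 0; 0 0 -0.02 0 0 0; 0 0 -0.04 0 0 0; 0 0 -0.04 0 0 0; 0 0 -0.03 0 0 0; 0 0 0 0 0 0; 0 0 0 0 0 0'; python3 go.py .641 .156 .19 -9.7
```

```text
time: 11.62
eef_pos: [0.4736, -0.1135, 0.0531]
eef_rot: [0.023, 1.0, -0.0, -0.0]
wrist_force: [0.2, 0.3, 0.3]
gripper_width: 0.914
time: 12.38
eef_pos: [0.4744, -0.1131, 0.0546]
eef_rot: [0.022, 1.0, -0.0, 0.001]
wrist_force: [-0.2, -1.4, 5.9]
gripper_width: 0.551
time: 13.25
eef_pos: [0.4726, -0.1125, 0.1876]
eef_rot: [0.022, 1.0, 0.0, -0.001]
wrist_force: [-0.7, -0.5, -1.5]
gripper_width: 0.551
turn [ 0.0003 -0.0012  0.1247] shift [-0.1208  0.293  -0.0024] t 13.25 pos [ 0.4726 -0.1125  0.1876] q7 [-0.1764  1.8176] F [-0.7096 -0.5416 -1.5073] w 0.5513365679045769
```

```bash
python3 -m creep '0 0.01 0 0 0 0.042; -0.01 0.02 0 0 0 0.042; -0.015 0.03 0 0 0 0.041; -0.016 0.04 0 0 0 0; -0.016 0.04 0 0 0 0; -0.016 0.04 0 0 0 0; -0.016 0.04 0 0 0 0; -0.016 0.035 0 0 0 0; -0.01 0.025 0 0 0 0; -0.005 0.012 0 0 0 0; 0 0 0.01 0 0 0; 0 0 0 0 0 0'; python3 go.py .641 .156 .019 -9.7; python3 - <<'E'
from h import *
f=grab_frame("top");cv2.imwrite("pics/t4.png",f)
print(fit("top",f,(340,180,32,45),"yellow",.04))
E
```

```text
time: 14.75
eef_pos: [0.6356, 0.1547, 0.1765]
eef_rot: [0.086, 0.996, -0.001, -0.002]
wrist_force: [0.4, -1.4, -0.7]
gripper_width: 0.547
turn [-0.0023 -0.0031 -0.0023] shift [-0.0051  0.0022  0.1575] t 14.75 pos [0.6356 0.1547 0.1765] q7 [-0.5112  1.2601] F [ 0.3898 -1.3744 -0.7346] w 0.5466503067881882
[ 481.2274 -109.4906   97.7236   54.4546   -3.9457]
```

```bash
python3 -m creep '-0.005 0.002 0.03 0 0 0; 0 0 0.04 0 0 0; 0 0 0.04 0 0 0; 0 0 0.03 0 0 0; 0 0 0.012 0 0 0; 0 0 0.004 0 0 0; 0 0 0.002 0 0 0; 0 0 0 0 0 0'; python3 go.py .641 .156 .018 -9.7
```

```text
time: 15.8
eef_pos: [0.643, 0.1579, 0.0215]
eef_rot: [0.085, 0.996, 0.0, 0.001]
wrist_force: [-0.1, 0.5, -1.0]
gripper_width: 0.547
turn [ 0.0009  0.0017 -0.0006] shift [ 0.0017 -0.0022  0.0035] t 15.8 pos [0.643  0.1579 0.0215] q7 [-0.4681  1.312 ] F [-0.0671  0.4735 -1.014 ] w 0.5469202960506271
```

```bash
python3 -m creep '0.0015 -0.002 0.002 0 0 0; 0 0 0.0015 0 0 0; 0 0 0 0 0 0' && python3 -m creep '0 0 0 0 0 0; 0 0 0 0 0 0; 0 0 0 0 0 0; 0 0 0 0 0 0' 0.08 && python3 -m creep '0 0 -0.02 0 0 0; 0 0 -0.04 0 0 0; 0 0 -0.04 0 0 0; 0 0 -0.04 0 0 0; 0 0 0 0 0 0'; python3 go.py .481 -.1095 .15 -3.9
```

```text
time: 16.18
eef_pos: [0.6405, 0.1558, 0.0177]
eef_rot: [0.085, 0.996, 0.0, -0.0]
wrist_force: [-2.4, -0.7, 4.9]
gripper_width: 0.55
time: 16.68
eef_pos: [0.6405, 0.156, 0.0167]
eef_rot: [0.085, 0.996, -0.0, -0.0]
wrist_force: [-0.0, -0.2, 0.3]
gripper_width: 0.935
time: 17.3
eef_pos: [0.6432, 0.1565, 0.1624]
eef_rot: [0.085, 0.996, 0.002, 0.004]
wrist_force: [0.3, -0.1, 0.1]
gripper_width: 0.936
turn [ 0.0039  0.0082 -0.102 ] shift [ 0.1438 -0.2764  0.0124] t 17.3 pos [0.6432 0.1565 0.1624] q7 [-0.5066  1.2702] F [ 0.2594 -0.1358  0.1487] w 0.935814044604731
```

```bash
python3 -m creep '0 -0.01 0 0 0 -0.05; 0.01 -0.025 0 0 0 -0.05; 0.02 -0.04 0 0 0 0; 0.02 -0.04 0 0 0 0; 0.02 -0.04 0 0 0 0; 0.02 -0.04 0 0 0 0; 0.02 -0.04 0 0 0 0; 0.02 -0.025 0 0 0 0; 0.012 -0.012 0 0 0 0; 0 0 0 0 0 0; 0 0 0 0 0 0'; python3 go.py .481 -.1095 .013 -3.9;python3 - <<'E'
from h import *
f=grab_frame("top")
g=grab_frame("side")
cv2.imwrite("pics/c5.png",np.hstack([cv2.resize(f[120:180,245:300],(370,400)),cv2.resize(g[160:300,240:410],(420,400))]))
E
```

```text
time: 18.68
eef_pos: [0.4786, -0.1034, 0.1569]
eef_rot: [0.034, 0.999, 0.0, 0.0]
wrist_force: [-0.2, 0.0, -1.2]
gripper_width: 0.933
turn [0.0004 0.0008 0.0001] shift [-0.0028 -0.0059  0.1439] t 18.675 pos [ 0.4786 -0.1034  0.1569] q7 [-0.1537  1.789 ] F [-0.1923  0.0199 -1.2431] w 0.9330716684899858
```

View pics/c5.png

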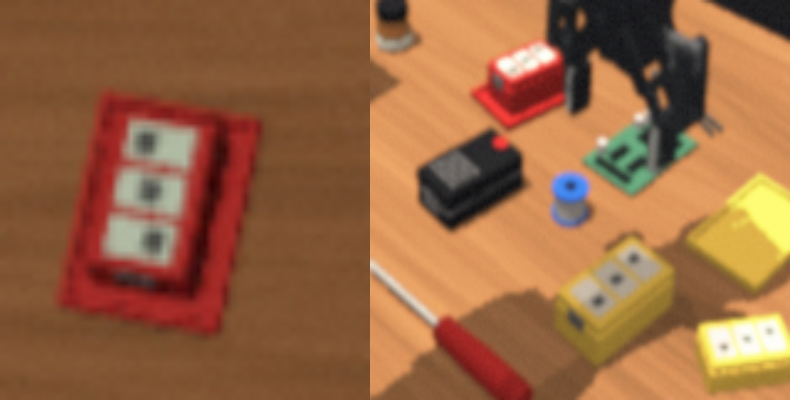

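Red sits inside the red tray, the adaptor is at left and yellow is clear for gripping.

```bash
python3 -m creep '-0.003 -0.006 0.02 0 0 0; 0 0 0.04 0 0 0; 0 0 0.04 0 0 0; 0 0 0.03 0 0 0; 0 0 0.01 0 0 0; 0 0 0.002 0 0 0; 0 0 0 0 0 0' && python3 -m creep '0 0 0 0 0 0; 0 0 0 0 0 0; 0 0 0 0 0 0; 0 0 0 0 0 0; 0 0 0 0 0 0; 0 0 0 0 0 0' 0.036 && python3 -m creep '0 0 -0.005 0 0 0; 0 0 -0.02 0 0 0; 0 0 -0.04 0 0 0; 0 0 -0.03 0 0 0; 0 0 0 0 0 0; 0 0 0 0 0 0'; python3 go.py .653 -.1465 .11 -1.1
```

```text
time: 19.65
eef_pos: [0.4811, -0.1109, 0.0156]
eef_rot: [0.035, 0.999, -0.0, 0.001]
wrist_force: [-0.1, -0.2, 0.7]
gripper_width: 0.937
time: 20.4
eef_pos: [0.481, -0.1109, 0.016]
eef_rot: [0.035, 0.999, 0.0, 0.001]
wrist_force: [-1.7, -0.2, 5.7]
gripper_width: 0.616
time: 21.15
eef_pos: [0.4796, -0.1105, 0.1093]
eef_rot: [0.035, 0.999, 0.0, -0.0]
wrist_force: [-0.6, -0.6, -2.1]
gripper_width: 0.623
turn [ 0.0003 -0.0009 -0.0504] shift [-0.1741 -0.0326 -0.0007] t 21.15 pos [ 0.4796 -0.1105  0.1093] q7 [-0.125   1.8498] F [-0.6087 -0.6314 -2.0673] w 0.6226759713339954
```

```bash
python3 -m creep '-0.01 0 0 0 0 -0.025; -0.025 -0.005 0 0 0 -0.025; -0.035 -0.006 0 0 0 0; -0.035 -0.007 0 0 0 0; -0.035 -0.007 0 0 0 0; -0.023 -0.005 0 0 0 0; -0.01 -0.002 0 0 0 0; 0 0 0 0 0 0; 0 0 0 0 0 0'; python3 go.py .653 -.1465 .02 -1.1
```

```text
time: 22.28
eef_pos: [0.6513, -0.1472, 0.1093]
eef_rot: [0.01, 1.0, 0.0, -0.001]
wrist_force: [-0.7, 0.4, -1.2]
gripper_width: 0.614
turn [ 0.0005 -0.0016 -0.0007] shift [-0.0017  0.0007  0.0893] t 22.275 pos [ 0.6513 -0.1472  0.1093] q7 [-0.0499  1.9151] F [-0.7265  0.4438 -1.1918] w 0.6144605355520214
```

```bash
python3 -m creep '-0.001 0 0.03 0 0 0; 0 0 0.03 0 0 0; 0 0 0.02 0 0 0; 0 0 0.006 0 0 0; 0 0 0.003 0 0 0; 0 0 0.001 0 0 0; 0 0 0 0 0 0'; python3 go.py .653 -.1465 .0195 -1.1
```

```text
time: 23.15
eef_pos: [0.6539, -0.1475, 0.0206]
eef_rot: [0.01, 1.0, -0.0, 0.001]
wrist_force: [-0.1, 0.2, -1.4]
gripper_width: 0.619
turn [-0.0001  0.0014 -0.0006] shift [0.0009 0.001  0.0011] t 23.15 pos [ 0.6539 -0.1475  0.0206] q7 [-0.0225  1.9458] F [-0.1108  0.2496 -1.3858] w 0.6190454701695622
```

```bash
python3 -m creep '0.001 0.001 0.001 0 0 0; 0 0 0 0 0 0' && python3 -m creep '0 0 0 0 0 0; 0 0 0 0 0 0; 0 0 0 0 0 0; 0 0 0 0 0 0' 0.08 && python3 -m creep '0 0 -0.02 0 0 0; 0 0 -0.04 0 0 0; 0 0 -0.04 0 0 0; 0 0 -0.04 0 0 0; 0.03 0 0 0 0 0; 0.04 0 0 0 0 0; 0.04 0 0 0 0 0; 0.03 0 0 0 0 0; 0 0 0 0 0 0'; python3 - <<'E'
from h import *
f=grab_frame("top");cv2.imwrite("pics/t5.png",f);g=grab_frame("side")
for v in(45,55,70):
    HSV["black"]=[((0,0,0),(180,255,v))];print(v,fit("top",f,(270,170,40,58),"black",.04))
rs=regions_of("top","adaptor_centre")
for r in rs[:2]:
    ys,xs=np.nonzero(r["mask"]);W=world("top",np.c_[xs,ys],.04)*1000
    print(r["confidence"],r["rect"],cv2.minAreaRect(W.astype(np.float32)))
cv2.imwrite("pics/c6.png",np.hstack([cv2.resize(f[170:228,270:310],(280,400)),cv2.resize(f[120:180,340:395],(370,400))]))
E
```

```text
time: 23.4
eef_pos: [0.6524, -0.1462, 0.0191]
eef_rot: [0.01, 1.0, 0.0, 0.0]
wrist_force: [-0.8, -0.3, -0.8]
gripper_width: 0.618
time: 23.9
eef_pos: [0.6524, -0.1465, 0.0188]
eef_rot: [0.01, 1.0, -0.0, 0.0]
wrist_force: [0.9, 0.1, -0.3]
gripper_width: 0.938
time: 25.02
eef_pos: [0.5109, -0.1439, 0.1603]
eef_rot: [0.011, 1.0, 0.0, 0.001]
wrist_force: [-0.2, -0.6, 0.3]
gripper_width: 0.936
45 [490.7494  83.944   97.4363  55.353   -5.2945]
55 [490.9354  84.2562  98.9952  56.2539  -5.0771]
70 [491.8864  84.449  102.1539  58.2503  -5.0682]
0.95 [277.3, 182.7, 23.1, 31.3] ((491.8895568847656, 86.60613250732422), (54.840431213378906, 97.65000915527344), 84.75231170654297)
```

View pics/c6.png

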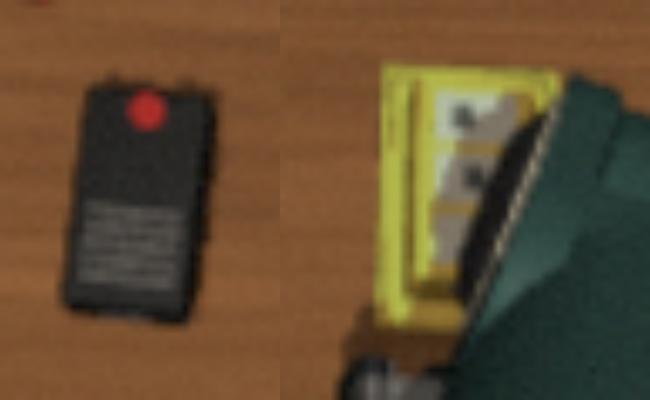

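The adaptor is at (0.491, 0.085), turned −5.2°, and the fitted size of 97×55 mm agrees with the given one. Yellow is in its tray, partly hidden by the arm.

```bash
python3 go.py .491 .085 .16 -5.2; python3 -m creep '0 0.02 0 0 0 0.034; 0 0.04 0 0 0 0.035; 0 0.045 0 0 0 0; 0 0.045 0 0 0 0; 0 0.04 0 0 0 0; 0 0.03 0 0 0 0; 0 0.01 0 0 0 0; 0 0 0 0 0 0; 0 0 0 0 0 0'; python3 go.py .491 .085 .012 -5.2
```

```text
turn [-0.0001  0.0026  0.0712] shift [ 0.0434  0.2257 -0.0001] t 25.175 pos [ 0.5138 -0.1437  0.1599] q7 [-0.0814  1.9209] F [ 0.4702 -0.9515  0.0762] w 0.9378523179543564
time: 26.3
eef_pos: [0.5302, 0.0839, 0.1588]
eef_rot: [0.045, 0.999, -0.0, 0.0]
wrist_force: [-0.4, -0.3, 0.0]
gripper_width: 0.942
turn [-0.0008  0.0001 -0.0003] shift [ 0.0392 -0.0025  0.1468] t 26.3 pos [0.5302 0.0839 0.1588] q7 [-0.4649  1.3944] F [-0.3955 -0.3426  0.0061] w 0.9417097124212179
```

```bash
python3 -m creep '0.025 -0.002 0 0 0 0; 0.014 0 0.02 0 0 0; 0 0 0.04 0 0 0; 0 0 0.04 0 0 0; 0 0 0.03 0 0 0; 0 0 0.012 0 0 0; 0 0 0.003 0 0 0; 0 0 0 0 0 0' && python3 -m creep '0 0 0 0 0 0; 0 0 0 0 0 0; 0 0 0 0 0 0; 0 0 0 0 0 0; 0 0 0 0 0 0; 0 0 0 0 0 0' 0.036 && python3 -m creep '0 0 -0.005 0 0 0; 0 0 -0.02 0 0 0; 0 0 -0.04 0 0 0; 0 0 -0.05 0 0 0; 0 0 -0.05 0 0 0; 0 0 -0.045 0 0 0; 0 0 0 0 0 0; 0 0 0 0 0 0'; python3 go.py .436 .356 .22 0.3
```

```text
time: 27.3
eef_pos: [0.4918, 0.0869, 0.0146]
eef_rot: [0.045, 0.999, 0.0, 0.001]
wrist_force: [-0.3, -0.7, 0.7]
gripper_width: 0.94
time: 28.05
eef_pos: [0.4918, 0.0873, 0.015]
eef_rot: [0.044, 0.999, 0.0, 0.001]
wrist_force: [-1.1, -0.8, 6.1]
gripper_width: 0.619
time: 29.05
eef_pos: [0.4901, 0.0871, 0.2232]
eef_rot: [0.044, 0.999, -0.0, -0.001]
wrist_force: [-1.0, -1.1, -2.8]
gripper_width: 0.621
turn [-0.0001 -0.0012 -0.0939] shift [0.0527 0.2692 0.0032] t 29.05 pos [0.4901 0.0871 0.2232] q7 [-0.5319  1.3271] F [-0.9521 -1.1101 -2.7973] w 0.6207418584860362
```

```bash
python3 -m creep '0 0.01 0 0 0 -0.04; 0.005 0.025 0 0 0 -0.04; 0.01 0.04 0 0 0 -0.014; 0.01 0.04 0 0 0 0; 0.01 0.04 0 0 0 0; 0.008 0.04 0 0 0 0; 0.006 0.035 0 0 0 0; 0.003 0.025 0 0 0 0; 0 0.014 0 0 0 0; 0 0 0 0 0 0; 0 0 0 0 0 0'; python3 go.py .437 .357 .165 0.3; python3 - <<'E'
from h import *
f=grab_frame("top");g=grab_frame("side")
cv2.imwrite("pics/c7.png",np.hstack([cv2.resize(f[165:255,140:240],(400,360)),cv2.resize(g[100:230,130:270],(390,360))]))
E
```

```text
time: 30.42
eef_pos: [0.4407, 0.3551, 0.2235]
eef_rot: [-0.002, 1.0, -0.001, -0.0]
wrist_force: [-0.2, -0.7, -2.6]
gripper_width: 0.623
turn [-0.0011 -0.0004 -0.0011] shift [0.0037 0.0019 0.0585] t 30.425 pos [0.4407 0.3551 0.2235] q7 [-0.8799  0.899 ] F [-0.1877 -0.705  -2.5523] w 0.6230165634450971
```

View pics/c7.png

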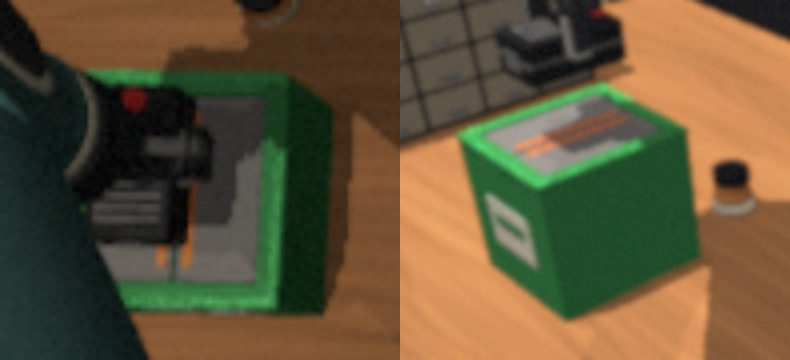

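```bash
python3 - <<'E'
from h import *
f=cv2.imread("pics/top0.png");S=6;l,t=145,170
a=cv2.resize(f[t:t+85,l:l+90],None,fx=S,fy=S,interpolation=cv2.INTER_CUBIC)
for (cx,cy),col in(((.436,.356),(0,0,255)),):
  for hx,hy in((.078,.069),(.062,.054)):
    P=[[cx+i*hx,cy+j*hy,.145] for i,j in((1,1),(1,-1),(-1,-1),(-1,1))]
    q=((project("top",P)-[l,t]+.5)*S).astype(np.int32);cv2.polylines(a,[q],True,col,1)
cv2.imwrite("pics/c8.png",a)
E
```

```text
(no output)
```

View pics/c8.png

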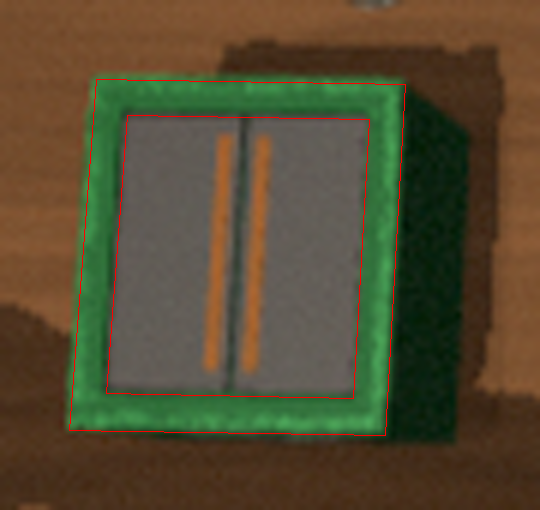

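The predicted outline matches the bin's top and mouth, so its centre at (0.436, 0.356) holds. Lowering the adaptor and releasing it.

```bash
python3 -m creep '0.004 0 0.02 0 0 0; 0 0.001 0.02 0 0 0; 0 0 0.013 0 0 0; 0 0 0.004 0 0 0; 0 0 0 0 0 0; 0 0 0 0 0 0' && python3 -m creep '0 0 0 0 0 0; 0 0 0 0 0 0; 0 0 0 0 0 0; 0 0 0 0 0 0; 0 0 0 0 0 0; 0 0 0 0 0 0' 0.08 && python3 -m creep '0 0 -0.02 0 0 0; 0 0 -0.04 0 0 0; 0 0 -0.04 0 0 0; 0 -0.03 0 0 0 0; 0 -0.04 0 0 0 0; 0 -0.04 0 0 0 0; 0 -0.04 0 0 0 0; 0 -0.04 0 0 0 0; 0 -0.04 0 0 0 0; 0 -0.04 0 0 0 0; 0 0 0 0 0 0; 0 0 0 0 0 0'; python3 - <<'E'
from h import *
f=grab_frame("top");g=grab_frame("side")
cv2.imwrite("pics/t9.png",f);cv2.imwrite("pics/s9.png",g)
a=cv2.resize(f[110:260,150:470],(800,375))
b=cv2.resize(g[120:220,140:300],(360,225));c=cv2.resize(g[180:400,300:500],(205,225));d=np.zeros((225,235,3),np.uint8)
cv2.imwrite("pics/c9.png",np.vstack([a,np.hstack([b,c,d])]))
E
```

```text
time: 31.28
eef_pos: [0.437, 0.3574, 0.1675]
eef_rot: [-0.002, 1.0, 0.0, 0.001]
wrist_force: [-0.7, 0.5, -1.6]
gripper_width: 0.62
time: 32.02
eef_pos: [0.4365, 0.3572, 0.1668]
eef_rot: [-0.003, 1.0, -0.0, 0.0]
wrist_force: [-0.0, -0.0, 0.1]
gripper_width: 0.937
time: 33.52
eef_pos: [0.4379, 0.0877, 0.2669]
eef_rot: [-0.003, 1.0, 0.0, 0.0]
wrist_force: [0.1, -0.2, -1.0]
gripper_width: 0.936
```

View pics/c9.png

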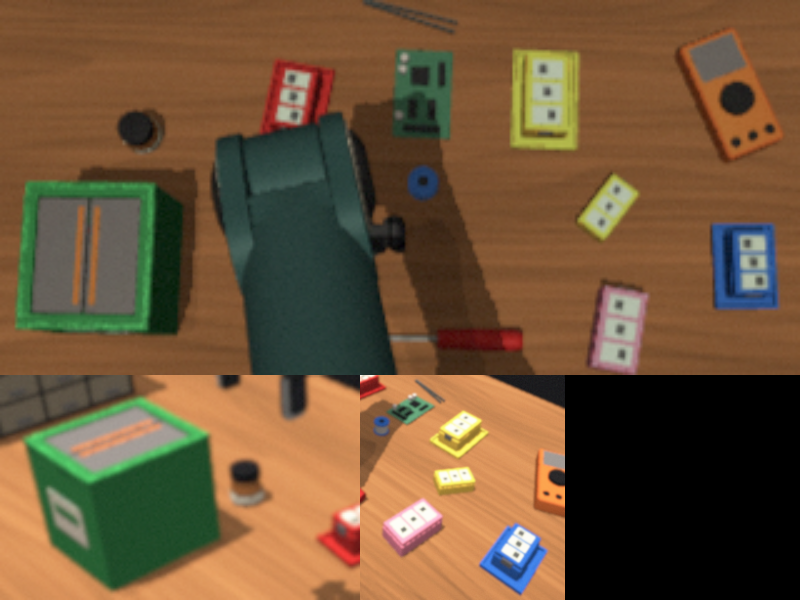

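The flap is shut and the adaptor is no longer visible. All three cases sit in their trays and the board is where it was. Handing in.

```bash
python3 - <<'E'
from h import *
a=cv2.imread("pics/t9.png");z=cv2.imread("pics/top0.png")
for f in(z,a):print("board",fit("top",f,(303,122,33,48),"green",.005))
print(hand_in(),read_state()["time"])
E
```

```text
board [663.8882  -6.8206  90.7646  48.6479  -0.0896]
board [653.2667  14.6046  59.9447  45.7132  51.9634]
the job is handed in; nothing more can be done
the job is handed in; nothing more can be done
```

I set the blue, red and yellow cases in their own trays and dropped the adaptor through the bin flap. I then moved the arm clear and handed in at about 34 s of the 120 s allowed; no verdict was reported.

- **Cases:** The last pictures show each case upright and inside its tray. The gripper let go within about 2 mm of each measured tray centre. Part of the red case was hidden behind the arm in the final top view, but an earlier crop, taken after it was released, showed it seated. I did not measure the final case positions to the millimetre.
- **Adaptor:** The flap is shut again and the adaptor is no longer visible on the bin or the bench. The cameras cannot see inside the bin, so I could not confirm where it lies.
- **Board:** The last numeric check disagreed. The fitted centre came out at (653, 15) mm, against (664, −7) mm at the start. The fitted size was also wrong in that picture (60×46 mm against 91×49 mm before), because the arm's shadow lay across the board and spoiled the green mask. In the picture the board is where it was at the start, and neither the arm nor anything it carried came near it, so I believe it did not move.
- **Forces:** Wrist readings after each move stayed below about 7 N.

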